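Snap the battery cover onto the lamp's sloping battery console

TASK

Put the loose battery cover, grip rib outward, into the open tray of the sloping battery console and press it home until it is held flat behind all four corner clips. Press it corner by corner and never lean hard on it, for it is brittle; leave everything else on the table where it is.

Things in the scene. Friction and masses are not known exactly. Their poses are not given: they have to be found in the camera images.
- bay: Open battery tray in the top face of a fixed grey wedge console (mm: 190 deep, 141 wide, 64 high in front, 141 behind). The face slopes 25 degrees down to the robot's side. Origin: centre of the opening, on the plane of the ledge where the cover's underside rests when home. x points up the slope, y left, z square out of the face. Walls leave 164 (x) by 123 (y), upright to z = 24, chamfered out to the rim at z = 30.
- clip0_tip (a point): Tip of the white spring clip in the tray's side wall at tray x = -58, y = -55.5, z = 6 mm. Nose 22 mm long along x, 6 mm inside the wall, flat below, steep above up to z = 18. It yields outward along y and springs back over the cover's edge. A cover laid in rests on the four noses, underside about 13 mm above the ledge.
- clip1_tip (a point): Tip of the white spring clip in the tray's side wall at tray x = -58, y = 55.5, z = 6 mm. One corner, pushed square to the face near its clip (tray x +-58, y +-42), takes about 12 to 22 N; the push eases at the click, then rises hard when the cover meets the ledge. Pushing all four at once in the middle takes some 50 N and is no use: press corner by corner.
- clip2_tip (a point): Tip of the white spring clip in the tray's side wall at tray x = 58, y = -55.5, z = 6 mm. Like the other clips.
- clip3_tip (a point): Tip of the white spring clip in the tray's side wall at tray x = 58, y = 55.5, z = 6 mm. Like the other clips.
- cover: The loose grey battery cover, 150 g, flat on the table: plate 160 (x) by 120 (y) by 4 mm with a grip rib in the middle of its top, 60 long (x), 16 wide (y), rising 24 above the plate. Origin: centre of the underside; z points out of the ribbed side. Same after half a turn. Brittle: the fingers must not push on its plate with more than 90 N.
- corner0 (a point): Point on the cover's underside near one corner, at x = -75 mm, y = -55 mm in the cover's frame; below 1.8 mm in the tray's z when that corner is home.
- corner1 (a point): Point on the cover's underside near one corner, at x = -75 mm, y = 55 mm in the cover's frame; below 1.8 mm in the tray's z when that corner is home.
- corner2 (a point): Point on the cover's underside near one corner, at x = 75 mm, y = -55 mm in the cover's frame; below 1.8 mm in the tray's z when that corner is home.
- corner3 (a point): Point on the cover's underside near one corner, at x = 75 mm, y = 55 mm in the cover's frame; below 1.8 mm in the tray's z when that corner is home.
- kaki_tile: Bystander, not to be disturbed: square brown tile, 100 x 100 x 9 mm, lying flat. Origin at the centre of its underside.
- glass_bead: Bystander, not to be disturbed: round glass paperweight, 50 mm across, 30 mm high. Origin at the centre of its underside.
- spatula: Bystander, not to be disturbed: aluminium spatula, 180 mm long, lying flat.
- dish: Bystander, not to be disturbed: white ceramic dish, 110 mm across, 25 mm high. Origin at the centre of its underside.
- half_tile: Bystander, not to be disturbed: half of a brown tile, 100 x 50 x 9 mm, lying flat. Origin at the centre of its underside.
- cup: Bystander, not to be disturbed: ceramic cup, 72 mm across, 75 mm high. Origin at the centre of its underside.
- float_block: Bystander, not to be disturbed: wooden sanding block, 120 x 50 x 30 mm. Origin at the centre of its underside.
There are look-alikes about, which are no part of the job. What is shaped like the cover but brown or yellow is not meant.

How it is judged (in metres and radians):
On the way, in this order (a step that is already met when the one before it is completed fails the run):
1. the cover lies squarely in the tray's opening, rib outward (x of cover in the frame of bay between -0.006 and 0.006 m and y of cover in the frame of bay between -0.006 and 0.006 m and angle between cover's own z axis and vertical below 0.75 rad and z of cover in the frame of bay below 0.019 m and angle between the z axis of cover and the z axis of bay, either way round below 0.15 rad), for 0.2 s.
2. at least one corner is home while at least one other still stands up, as when it is pressed corner by corner (x of cover in the frame of bay between -0.006 and 0.006 m and y of cover in the frame of bay between -0.006 and 0.006 m and z of any of corner0, corner1, corner2, corner3 in the frame of bay below 0.0022 m and z of any of corner0, corner1, corner2, corner3 in the frame of bay above 0.006 m), for 0.1 s.
At the end, for the whole second after the job is handed in: The cover lies in the tray, rib outward and at rest, with its underside at all four corners within 1.8 mm of the ledge, so that every clip holds it; the robot has let go (z of corner0 in the frame of bay between -0.003 and 0.0018 m and z of corner1 in the frame of bay between -0.003 and 0.0018 m and z of corner2 in the frame of bay between -0.003 and 0.0018 m and z of corner3 in the frame of bay between -0.003 and 0.0018 m and x of cover in the frame of bay between -0.006 and 0.006 m and y of cover in the frame of bay between -0.006 and 0.006 m and angle between cover's own z axis and vertical below 0.75 rad and linear speed of cover below 0.02 m/s); the robot touches nothing.
It fails at once if the fingers push on the cover's plate with more than 90 N (contact force between the fingers and cover_c0 above 90 N).
It fails at once if a bystander is moved more than 30 mm (distance of any of kaki_tile, glass_bead, spatula, dish, half_tile, cup, float_block from where it was at the start of the episode above 0.03 m).
It also fails if it takes over 72 s, if anything falls off the work surface, if the arm or the gripper's body presses on something with over 40 N, if the wrist force passes 120 N, or if a joint passes its speed limit or range.

ROBOT

A 7-joint arm with a two-finger parallel gripper is mounted at the origin on the work surface. World frame = base frame: x ahead of the robot, y to its left, z up, the work surface at z = 0. Lengths are in mm, angles in rad, forces in N, time in s.
With the tool pointing down it reaches from about 400 to 925 mm from the base axis. Payload 4.1 kg.
Tool frame: the origin (TCP) lies on the centre line of the jaws, within the pads' length; the fingertips stand ctrl.tcp_to_tips ahead of it and the grasp point (between the pads) lies 2 mm behind it (ctrl.tcp_to_tips is the distance from the TCP to the fingertips, in mm); z points along the fingers, y is the line along which they close (so a half turn about z gives the same grasp; the last joint's range is limited). The gripper opens to 85 mm and grips with 20 to 120 N. Pads are 22 mm wide; open, the fingers measure 114 mm over their backs; the gripper's body (76 mm by 85 mm) begins 54 mm behind the grasp point. The pads swing forward as they close: fully open they stand 13 mm farther back than shut.
Start: joints at [1.219, 0.398, 0.045, 1.537, -0.019, 1.207, -0.051], TCP at [162.611, -629.364, 248.347] pointing down, gripper open.
Joint ranges: [-2.82, 2.82], [-0.49, 2.23], [-1.37, 1.46], [0, 2.46], [-1.36, 4.5], [0.23, 2], [-2.94, 2.94]. Speed limits (rad/s): [2.57, 2.57, 3.14, 3.14, 3.14, 3.14, 3.14].

INTERFACE

Orientations are given as a unit quaternion [x, y, z, w].
In Python, from workcell import sensors, cams, workorder, ctrl gives the robot as it stands.
- The arm moves only by the tool apply_moves, never from a script. Its argument "moves" is a list of rows, each a list of 5 numbers: the finger opening in m, from 0 to 0.0854, then the shift along the tool's x, y, z in m, then the turn about the tool's z in degrees. A call has 1 to 12 rows; each row is the pose to reach, as a shift and turn from the pose commanded when the call began, along the tool's axes at that moment; what a row does not reach only later rows make up. A row lasts 1/10 s, in which the tool goes at most 50 mm and 8.59 degrees, less where a joint would pass 70% of its speed; a pose out of reach is approached as far as the arm can. A call with a gripper value outside its range is refused whole. The fingers move at their own pace and stop on an object; "force" is the grip in N (left out, the last holds). Time passes only in rows, so rows that repeat a pose let the fingers close. It gives the time, the measured TCP pose, the force, the opening and the grip force at its end, in the units of the state.
- sensors.read_state(): the state, without advancing time (a new reading comes with each control period).
- cams.capture(name): name is "side" or "top"; returns the picture (420x560x3 uint8, red, green, blue); there is no depth.
- cams.camera_info(name): a dict with "fx", "fy", "cx", "cy" (pixels), "k1" (the pictures are not rectified: a ray, as slopes to the right and down, at radius r is drawn at 1 + k1 r^2 times it, then the intrinsics apply), "pose" (4x4, takes a point from camera to world coordinates). Camera axes: x right, y up, looking along -z (the intrinsics and any distortion apply to the point x, -y, -z); pixel columns grow to the right and rows downward; lengths in mm; the calibration is good to about 2 mm. A picture is of the moment at which its call begins. camera_info takes no time and is no camera call.
- workorder.finish_job(): hands the job in; it is judged then, once.
The state is a dict: "time": time; "joint_positions": joint angles; "qd": joint speeds; "tau": joint torques, N m; "eef_pos": TCP position; "tool_rot": TCP orientation; "wrist_force": force on the tool from outside, world axes, zero at the start; "wrist_torque": the same for the moment, N m; "grip_width": opening from 0.0 (shut) to 1.0 (fully open); "grasp_force": force on a finger pad.
Only numpy, scipy, OpenCV 4.12 (cv2) and the standard library are available. Lean on these libraries where they do the work, as an engineer would, in place of code of your own. Each camera call takes 0.05 s, during which the arm holds its last target. There are 200 camera calls.

## Working session

There is one attempt and no reset: what is moved stays moved. The work goes in short steps, Python scripts to look and compute and a tool call to move; the robot and the scene stay as the last step left them, time stands still between calls to the robot, and variables do not carry over. Pictures are saved under pics/ and viewed, at most 13 in all, crops included, and the job is handed in when it is done.

Besides the shell and the picture viewer there is one more tool, called after "Call:" as name(argument=value, ...) on one line, values as JSON. apply_moves: Moves the arm, as the interface text tells. Its arguments: {"type":"object","properties":{"moves":{"type":"array"},"force":{"type":"number"}},"required":["moves"]}

```bash
ls; mkdir -p pics; python3 - <<'E'
from workcell import sensors,cams,ctrl
import cv2
print(sensors.read_state(), ctrl.tcp_to_tips)
for n in("side","top"):
    print(cams.camera_info(n)); cv2.imwrite(f"pics/{n}0.png",cams.capture(n)[:,:,::-1])
E
```

```text
pics
{'time': 0.0, 'joint_positions': array([ 1.21899705,  0.3991864 ,  0.04503754,  1.53786359, -0.01867704,
        1.20687635, -0.05071536]), 'qd': array([ 5.64355658e-04,  7.34946127e-04, -1.51458753e-06,  2.26725429e-03,
       -8.33395130e-04,  3.39690389e-04,  1.46891744e-03]), 'tau': array([ 2.97233282e-05, -4.75124502e+01,  1.36503272e+00, -2.54215139e+01,
        1.17837850e-02,  9.45888256e-03,  4.69661643e-07]), 'eef_pos': array([ 162.44355425, -628.76925452,  247.27441861]), 'tool_rot': array([ 9.92015323e-01,  1.26113772e-01, -1.97354717e-04, -9.35785537e-04]), 'wrist_force': array([-0.4500741 , -0.04461795, -0.48668106]), 'wrist_torque': array([ 0.01100735, -0.00605775,  0.05720689]), 'grasp_force': 0.0, 'grip_width': 0.9997289945206648} 17.0
{'fx': 467.90756674065597, 'fy': 467.90756674065597, 'cx': 275.6476793807618, 'cy': 212.4115788736461, 'k1': -0.09123487676954103, 'pose': array([[-9.92173443e-01,  8.94394532e-02, -8.71346288e-02,
         3.73336461e+02],
       [-1.24811834e-01, -6.89544199e-01,  7.13407880e-01,
         1.03413887e+03],
       [ 3.72363285e-03,  7.18699785e-01,  6.95310544e-01,
         1.05987461e+03],
       [ 0.00000000e+00,  0.00000000e+00,  0.00000000e+00,
         1.00000000e+00]])}
{'fx': 453.86071348964646, 'fy': 453.86071348964646, 'cx': 286.44635354816455, 'cy': 208.92235051870503, 'k1': 0.032433149764765676, 'pose': array([[-1.43213348e-03,  9.96243975e-01, -8.65788155e-02,
         3.80794543e+02],
       [-9.99983154e-01, -9.39718327e-04,  5.72796741e-03,
         5.49871580e+01],
       [ 5.62509332e-03,  8.65855602e-02,  9.96228538e-01,
         1.38572343e+03],
       [ 0.00000000e+00,  0.00000000e+00,  0.00000000e+00,
         1.00000000e+00]])}
```

View pics/top0.png

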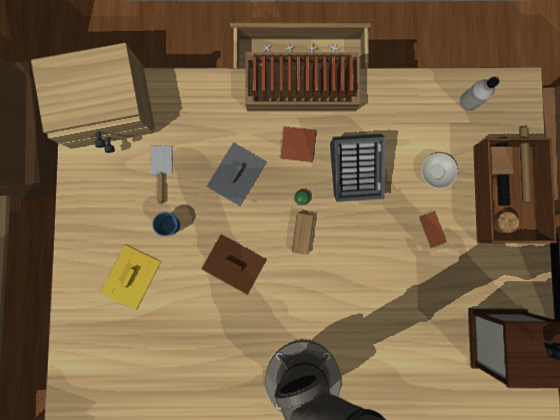

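View pics/side0.png

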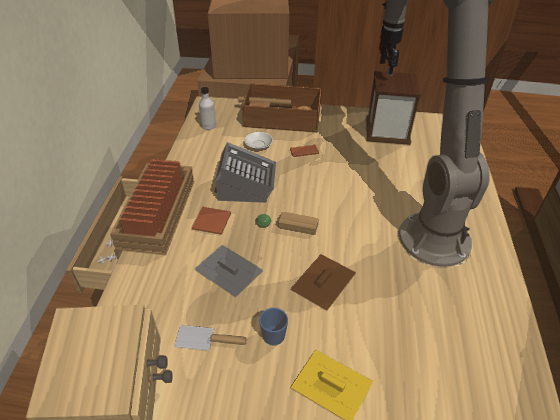

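The grey plate at top (237,173) is the candidate for the cover. The look-alikes are the brown plate (234,263) and the yellow one (131,277), and the description rules both out. The console is at (359,167). I'll check it in one close crop, with the console alongside.

```bash
cat > h.py <<'E'
import numpy as np,cv2
from workcell import sensors,cams,ctrl
from scipy.spatial.transform import Rotation as R
def ray(n,uv):
    c=cams.camera_info(n); K=np.array([[c['fx'],0,c['cx']],[0,c['fy'],c['cy']],[0,0,1]])
    p=cv2.undistortPoints(np.array(uv,float).reshape(-1,1,2),K,np.array([c['k1'],0,0,0.]))[:,0]
    d=np.c_[p[:,0],-p[:,1],-np.ones(len(p))]@c['pose'][:3,:3].T
    return c['pose'][:3,3],d/np.linalg.norm(d,axis=1)[:,None]
def plane(n,uv,z):
    o,d=ray(n,uv); return o+d*((z-o[2])/d[:,2])[:,None]
def proj(n,P):
    c=cams.camera_info(n); q=(np.atleast_2d(P)-c['pose'][:3,3])@c['pose'][:3,:3]
    s=np.c_[q[:,0]/-q[:,2],-q[:,1]/-q[:,2]]; s=s*(1+c['k1']*(s**2).sum(1))[:,None]
    return s*c['fx']+[c['cx'],c['cy']]
def tri(u,v):
    a,d=ray('top',u); b,e=ray('side',v); out=[]
    for i in range(len(d)):
        s=np.linalg.lstsq(np.c_[d[i],-e[i]],b-a,rcond=None)[0]
        p,q=a+s[0]*d[i],b+s[1]*e[i]; out.append(np.r_[(p+q)/2,np.linalg.norm(p-q)])
    return np.array(out)
E
python3 - <<'E'
from h import *
t=cv2.imread('pics/top0.png');s=cv2.imread('pics/side0.png')
r=lambda im,x,y,w,h,k:cv2.resize(im[y:y+h,x:x+w],None,fx=k,fy=k,interpolation=cv2.INTER_CUBIC)
a=np.hstack([r(t,322,125,75,85,5)[:,:375],r(s,207,138,75,75,5)[:375,:375] if 0 else r(s,207,135,75,85,5)])
cv2.imwrite('pics/c.png',a)
cv2.imwrite('pics/d.png',np.hstack([r(t,200,135,75,75,5),r(s,190,240,75,75,5)]))
hsv=cv2.cvtColor(t,cv2.COLOR_BGR2HSV)
m=((hsv[...,1]<60)&(hsv[...,2]>40)&(hsv[...,2]<140)).astype(np.uint8)
m[:, :200]=0;m[:,275:]=0;m[:130]=0;m[210:]=0
c=max(cv2.findContours(m,0,2)[0],key=cv2.contourArea);q=cv2.boxPoints(cv2.minAreaRect(c))
print(q);P=plane('top',q,4);print(P,np.linalg.norm(P-np.roll(P,1,0),axis=1),P.mean(0))
E
```

```text
[[206.07034 185.95587]
 [233.08551 141.57379]
 [266.2055  161.7338 ]
 [239.19034 206.11588]]
[[571.71788614 293.1330025    4.        ]
 [709.93050231 211.63758174   4.        ]
 [646.90311094 109.21079601   4.        ]
 [509.61673506 191.38425354   4.        ]] [119.20302379 160.45008841 120.26511755 160.00008164] [609.54205861 201.34140845   4.        ]
```

View pics/c.png

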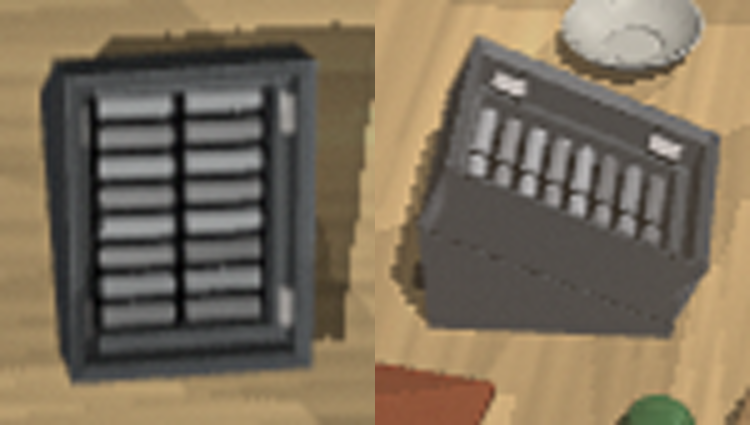

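View pics/d.png

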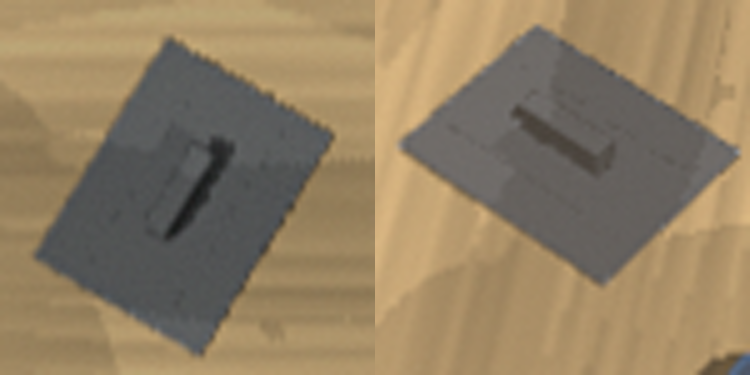

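The crops confirm the grey plate (top 237,173). Its rib is up, and its size measures 160 x 120 as it should. The white clips visible in both views are on the tray's right (-y) wall. I'll triangulate the rim corners and clips for the bay pose.

```bash
python3 - <<'E'
from h import *
def whites(n,x,y,w,h,k):
    im=cv2.imread(f'pics/{n}0.png')[y:y+h,x:x+w]; g=im.min(2).astype(int)
    m=(g>k).astype(np.uint8)
    nn,l,s,c=cv2.connectedComponentsWithStats(m)
    print(n,[(c[i]+[x,y],s[i,:]) for i in range(1,nn) if s[i,4]>5])
whites('top',376,140,10,55,110); whites('side',225,148,38,26,150)
T=np.array([[52,66],[313,60],[311,366],[72,380],[287,112],[286,302]])/5+[322,125]-.4
S=np.array([[425-375,215],[480-375,38],[718-375,132],[705-375,268],[510-375,82],[665-375,147]])/5+[207,135]-.4
p=tri(T,S);print(p.round(1))
d=lambda i,j:np.linalg.norm(p[i,:3]-p[j,:3]).round(1)
print(d(0,1),d(1,2),d(2,3),d(3,0),d(4,5))
E
```

```text
top [(array([378.90909091, 147.13636364]), array([ 2,  3,  3,  9, 22], dtype=int32)), (array([378.46666667, 185.73333333]), array([ 2, 42,  2,  8, 15], dtype=int32))]
side [(array([233.64705882, 151.47058824]), array([ 6,  2,  6,  4, 17], dtype=int32)), (array([228.78947368, 160.52631579]), array([ 2,  9,  4,  8, 19], dtype=int32)), (array([238.72222222, 164.55555556]), array([12, 13,  4,  8, 18], dtype=int32)), (array([248.29411765, 168.52941176]), array([22, 17,  3,  8, 17], dtype=int32)), (array([227.25, 167.75]), array([ 1, 18,  3,  4,  8], dtype=int32)), (array([237.5, 171.5]), array([12, 22,  2,  4,  8], dtype=int32))]
[[ 6.992e+02 -8.370e+01  1.012e+02  2.700e+00]
 [ 6.911e+02 -2.253e+02  1.400e+02  5.000e-01]
 [ 5.294e+02 -2.371e+02  6.700e+01  3.300e+00]
 [ 5.209e+02 -9.770e+01  6.430e+01  2.000e+00]
 [ 6.693e+02 -2.163e+02  1.118e+02  1.900e+00]
 [ 5.664e+02 -2.247e+02  6.010e+01  2.000e-01]]
147.0 177.8 139.6 182.6 115.5
```

```bash
cat >> h.py <<'E'
def bayR(yaw): return R.from_euler('z',yaw)*R.from_euler('y',-np.deg2rad(25))
E
python3 - <<'E'
from h import *
from scipy.optimize import least_squares
T=np.array([[52,66],[313,60],[311,366],[72,380],[287,112],[286,302]])/5+[322,125]-.4
S=np.array([[425-375,215],[480-375,38],[718-375,132],[705-375,268],[510-375,82],[665-375,147]])/5+[207,135]-.4
M=np.array([[91,70.5,30],[91,-70.5,30],[-91,-70.5,30],[-91,70.5,30],[58,-58.5,12],[-58,-58.5,12.]])
def f(q):
    P=bayR(q[3]).apply(M)+q[:3]*100
    return np.r_[(proj('top',P)-T).ravel(),(proj('side',P)-S)[1:].ravel()]
r=least_squares(f,[6.2,-1.5,.7,.07],loss='soft_l1');print(r.x);print(f(r.x).reshape(-1,2).round(1))
q=r.x;print(bayR(q[3]).apply(M)+q[:3]*100)
E
```

```text
[ 6.19190886 -1.60444355  0.76122217  0.06621931]
[[ 2.2  1.3]
 [ 0.5 -0.9]
 [-0.2 -0.3]
 [-0.4  0.1]
 [-0.2 -0.7]
 [-0.5  0.2]
 [-0.8 -0.7]
 [ 0.6  0.6]
 [ 0.7  0.2]
 [-0.1  0.2]
 [ 0.1 -0.2]]
[[ 684.16832625  -85.48044004  141.76971233]
 [ 693.49842631 -226.17141073  141.76971233]
 [ 528.91192519 -237.08617318   64.85318869]
 [ 519.58182513  -96.3952025    64.85318869]
 [ 670.45222409 -215.67339071  111.50976953]
 [ 565.55093766 -222.63005249   62.48605116]]
```

Bay origin is about (619,-160,76) with yaw 3.8°. The fitted rim heights, 142 and 65, match the 141 and 64 given. Next I go above the cover.

```bash
cat >> h.py <<'E'
B0=np.array([619.2,-160.4,75.6]);BY=.066
def go(p,yaw):
    s=sensors.read_state(); Q=R.from_quat(s['tool_rot']); d=Q.inv().apply(np.array(p)-s['eef_pos'])
    X=Q.as_matrix()[:,0]; a=np.rad2deg(np.arctan2(X[1],X[0])); t=-((yaw-a+180)%360-180)
    print('t',s['time'].__round__(2),'pos',s['eef_pos'].round(1),'yaw',a.round(1),'shift m',(d/1000).round(4),'turn',round(t,1),'F',s['wrist_force'].round(1))
E
python3 -c "
from h import *
go([609.5,201.3,250],-30.7)"
```

```text
t 0.1 pos [ 162.4 -628.8  247.4] yaw 14.5 shift m [ 0.6406 -0.6919 -0.0015] turn 45.2 F [-0.6  1.3 -0.3]
```

Call:
apply_moves(moves=[[0.05,0.64,-0.69,0,0],[0.05,0.64,-0.69,0,0],[0.05,0.64,-0.69,0,0],[0.05,0.64,-0.69,0,0],[0.05,0.64,-0.69,0,0],[0.05,0.64,-0.69,0,0],[0.05,0.64,-0.69,0,0],[0.05,0.64,-0.69,0,0],[0.05,0.64,-0.69,0,0],[0.05,0.64,-0.69,0,0],[0.05,0.64,-0.69,0,0],[0.05,0.64,-0.69,0,0]], force=30)

```text
time: 1.3
eef_pos: [447.9, -99.5, 248.2]
tool_rot: [0.992, 0.126, -0.0, 0.0]
wrist_force: [1.2, -0.0, -0.2]
grip_width: 0.585
grasp_force: 0.0
```

```bash
python3 -c "
from h import *
go([609.5,201.3,250],-30.7);print(sensors.read_state()['joint_positions'])"
```

```text
t 1.3 pos [447.9 -99.5 248.2] yaw 14.5 shift m [ 0.2317 -0.2509 -0.0019] turn 45.2 F [ 1.2 -0.  -0.2]
[ 0.53227696  0.06686371 -0.42467787  1.96186374  0.03120507  1.11888262
 -1.22337683]
```

Call:
apply_moves(moves=[[0.05,0.232,-0.251,0,45],[0.05,0.232,-0.251,0,45],[0.05,0.232,-0.251,0,45],[0.05,0.232,-0.251,0,45],[0.05,0.232,-0.251,0,45],[0.05,0.232,-0.251,0,45],[0.05,0.232,-0.251,0,45],[0.05,0.232,-0.251,0,45],[0.05,0.232,-0.251,0,45],[0.05,0.232,-0.251,0,45]])

```text
time: 2.3
eef_pos: [609.0, 199.9, 247.3]
tool_rot: [0.965, -0.263, -0.001, 0.001]
wrist_force: [0.4, -1.1, -0.3]
grip_width: 0.585
grasp_force: 0.0
```

```bash
python3 - <<'E'
from h import *
go([609.5,201.3,100],-30.7);print(sensors.read_state()['joint_positions'])
# rib check from the first side picture: rib top edges, height 28
o=plane('side',np.array([[510,110],[535,95],[612,140],[600,172]])/5*[1,1]+[190-75,240]-.4,[28,28,28,4][0]);print(o.round(1))
E
```

```text
t 2.3 pos [609.  199.9 247.3] yaw -30.4 shift m [-1.000e-04 -1.800e-03  1.473e-01] turn 0.3 F [ 0.4 -1.1 -0.3]
[-0.0044452   0.42140805 -0.51808629  1.54733583  0.21642598  1.23234738
 -2.65947986]
[[645.1 198.3  28. ]
 [633.2 185.4  28. ]
 [583.1 212.4  28. ]
 [585.6 235.9  28. ]]
```

Call:
apply_moves(moves=[[0.05,0,-0.002,0.05,0.3],[0.05,0,-0.002,0.1,0.3],[0.05,0,-0.002,0.15,0.3],[0.05,0,-0.002,0.19,0.3],[0.05,0,-0.002,0.21,0.3],[0.05,0,-0.002,0.22,0.3],[0.05,0,-0.002,0.22,0.3],[0.012,0,-0.002,0.22,0.3],[0.012,0,-0.002,0.22,0.3],[0.012,0,-0.002,0.22,0.3],[0.012,0,-0.002,0.22,0.3],[0.012,0,-0.002,0.22,0.3]], force=30)

```text
time: 3.5
eef_pos: [611.9, 201.9, 30.3]
tool_rot: [0.964, -0.266, 0.002, -0.001]
wrist_force: [0.2, -1.3, 6.3]
grip_width: 0.175
grasp_force: 32.1
```

Call:
apply_moves(moves=[[0.012,0,0,0,0],[0.012,0,0,0,0],[0.012,0,0,-0.02,0],[0.012,0,0,-0.05,0],[0.012,0,0,-0.1,0],[0.012,0,0,-0.14,0],[0.012,0,0,-0.14,0]])

```text
time: 4.2
eef_pos: [614.1, 203.5, 175.3]
tool_rot: [0.964, -0.266, 0.005, -0.004]
wrist_force: [0.6, 1.0, -1.7]
grip_width: 0.173
grasp_force: 31.1
```

```bash
python3 - <<'E'
from h import *
print(sensors.read_state()['grip_width'],sensors.read_state()['grasp_force'])
go(B0+[0,0,150],3.8)
a=cams.capture('top')[:,:,::-1];b=cams.capture('side')[:,:,::-1]
cv2.imwrite('pics/g.png',np.hstack([cv2.resize(a[120:240,150:290],None,fx=2.8,fy=2.8),cv2.resize(b[180:300,170:310],None,fx=2.8,fy=2.8)]))
E
```

```text
0.17290284784885096 31.11098885536194
t 4.2 pos [614.1 203.5 175.3] yaw -30.8 shift m [ 0.1912  0.3094 -0.0517] turn -34.6 F [ 0.6  1.  -1.7]
```

View pics/g.png

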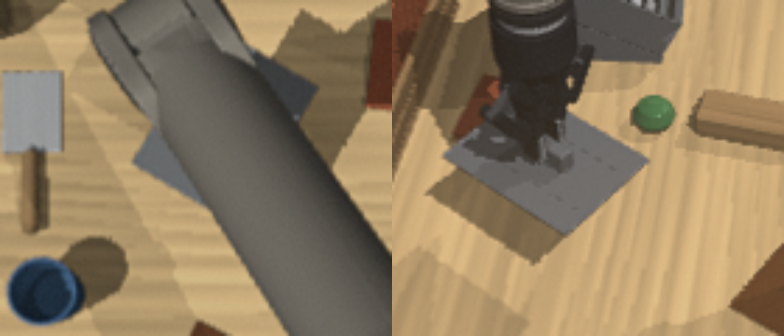

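The cover is in the grip, level, and clear of the table. Cover corners in the side view are at about px (261,237), (232,264) and (189,235). I'll work out its height below the TCP.

```bash
python3 - <<'E'
from h import *
s=sensors.read_state();print(s['eef_pos'],R.from_quat(s['tool_rot']).as_matrix().round(3)[:,2])
c=np.array([[648,160],[567,235],[444,155]]);c=(c-[392,0])/2.8+[170,180]
for z in (100,120,130,140,150,160):
    p=plane('side',c,z);print(z,np.linalg.norm(p[0]-p[1]).round(1),np.linalg.norm(p[1]-p[2]).round(1),((p[0]+p[2])/2).round(1))
E
```

```text
[610.54531123 201.3856733  169.09468896] [ 0.001 -0.    -1.   ]
100 122.6 166.4 [622.9 163.  100. ]
120 120.1 163.0 [617.7 181.2 120. ]
130 118.8 161.2 [615.1 190.3 130. ]
140 117.5 159.5 [612.5 199.3 140. ]
150 116.2 157.8 [609.9 208.4 150. ]
160 115.0 156.0 [607.3 217.5 160. ]
```

Cover's underside lies about 30 mm below the TCP and the grip is sound. The tool can't tilt, so I'll lower the cover uphill of centre onto the console's back rim, so that it pivots in the pads to 25°. First I carry it there, high.

```bash
python3 -c "
from h import *
go([616,-160.6,210],3.8)"
```

```text
t 4.3 pos [610.5 201.4 169.1] yaw -30.8 shift m [ 0.1902  0.3081 -0.0409] turn -34.6 F [-0.5 -0.1 -2. ]
```

Call:
apply_moves(moves=[[0.012,0,0,-0.041,0],[0.012,0.019,0.031,-0.041,-3],[0.012,0.038,0.062,-0.041,-7],[0.012,0.057,0.092,-0.041,-11],[0.012,0.076,0.123,-0.041,-15],[0.012,0.095,0.154,-0.041,-19],[0.012,0.114,0.185,-0.041,-23],[0.012,0.133,0.216,-0.041,-27],[0.012,0.152,0.246,-0.041,-31],[0.012,0.171,0.277,-0.041,-34.6],[0.012,0.19,0.308,-0.041,-34.6],[0.012,0.19,0.308,-0.041,-34.6]])

```text
time: 5.5
eef_pos: [613.1, -169.3, 205.8]
tool_rot: [1.0, 0.028, -0.003, 0.002]
wrist_force: [-0.3, -0.5, -1.8]
grip_width: 0.178
grasp_force: 31.0
```

```bash
python3 - <<'E'
from h import *
a=cams.capture('top')[:,:,::-1];b=cams.capture('side')[:,:,::-1]
go([616,-160.6,172],3.8)
cv2.imwrite('pics/i.png',np.hstack([cv2.resize(a[100:240,290:430],None,fx=2.8,fy=2.8),cv2.resize(b[90:230,170:310],None,fx=2.8,fy=2.8)]))
E
```

```text
t 5.6 pos [ 614.1 -161.7  206.5] yaw 3.6 shift m [ 0.0021 -0.0009  0.0345] turn -0.2 F [ 0.1  0.8 -1.8]
```

View pics/i.png

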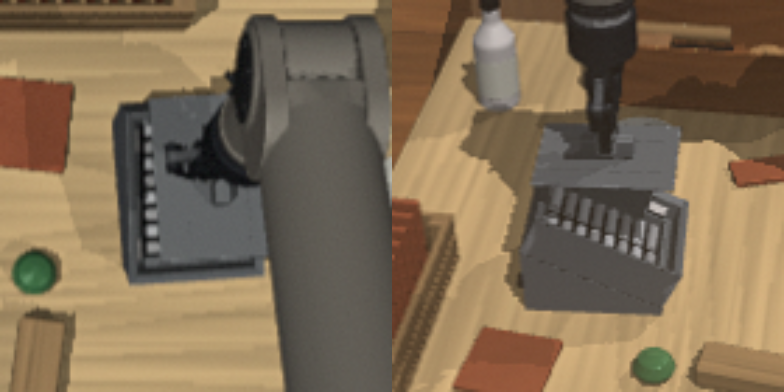

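The cover hangs level over the console. Its left-edge corners in the side view are at about (220,157) and (270,157), and its left edge in the top view is at column 344.

```bash
python3 - <<'E'
from h import *
c=np.array([[532,187],[672,188],[540,127],[679,128]]);c=(c-[392,0])/2.8+[170,90]-.3
t=np.array([[149,100],[160,262]])/2.8+[290,100]-.3
s=sensors.read_state();print(s['eef_pos'])
Y=R.from_euler('z',-3.6,degrees=True)
for p in (plane('side',c,180),plane('top',t,180)): print(Y.apply(p-s['eef_pos']).round(1))
E
```

```text
[ 614.1387495  -161.65549564  206.54914822]
[[ 76.3  63.8 -26.5]
 [-78.2  55.6 -26.5]
 [ 84.2 -51.4 -26.5]
 [-78.1 -59.8 -26.5]]
[[ 74.2  52.2 -26.5]
 [-83.5  53.4 -26.5]]
```

That first top picture was taken while the arm was still settling, which explains the offset. Now I lower gently onto the back rim.

Call:
apply_moves(moves=[[0.012,0.002,-0.001,0.015,-0.2],[0.012,0.002,-0.001,0.03,-0.2],[0.012,0.002,-0.001,0.036,-0.2],[0.012,0.002,-0.001,0.041,-0.2],[0.012,0.002,-0.001,0.046,-0.2],[0.012,0.002,-0.001,0.046,-0.2]])

```text
time: 6.2
eef_pos: [617.7, -158.7, 163.1]
tool_rot: [0.999, 0.035, -0.0, -0.0]
wrist_force: [-2.0, 1.3, 1.2]
grip_width: 0.182
grasp_force: 31.6
```

```bash
python3 - <<'E'
from h import *
go([616,-160.6,139.3],3.8)
E
```

```text
t 6.2 pos [ 617.7 -158.7  163.1] yaw 4.0 shift m [-0.0018  0.0018  0.0238] turn 0.2 F [-2.   1.3  1.2]
```

Call:
apply_moves(moves=[[0.012,-0.001,0.001,0.004,0],[0.012,-0.001,0.001,0.008,0],[0.012,-0.001,0.001,0.012,0],[0.012,-0.001,0.001,0.016,0],[0.012,-0.001,0.001,0.02,0],[0.012,-0.001,0.001,0.024,0],[0.012,-0.001,0.001,0.024,0],[0.012,-0.001,0.001,0.024,0],[0.012,-0.001,0.001,0.024,0]])

```text
time: 7.1
eef_pos: [617.2, -161.3, 139.1]
tool_rot: [0.999, 0.034, 0.0, 0.001]
wrist_force: [-0.5, 1.5, -0.6]
grip_width: 0.175
grasp_force: 32.5
```

```bash
python3 - <<'E'
from h import *
a=cams.capture('top')[:,:,::-1];b=cams.capture('side')[:,:,::-1]
go([616,-160.6,139.3],3.8)
cv2.imwrite('pics/j_top.png',a);cv2.imwrite('pics/j_side.png',b)
cv2.imwrite('pics/j.png',np.hstack([cv2.resize(a[115:215,310:410],None,fx=4,fy=4),cv2.resize(b[120:220,200:300],None,fx=4,fy=4)]))
E
```

```text
t 7.2 pos [ 617.2 -161.4  139.1] yaw 3.9 shift m [-0.0011 -0.0009 -0.0002] turn 0.1 F [ 0.3 -0.1 -0.8]
```

View pics/j.png

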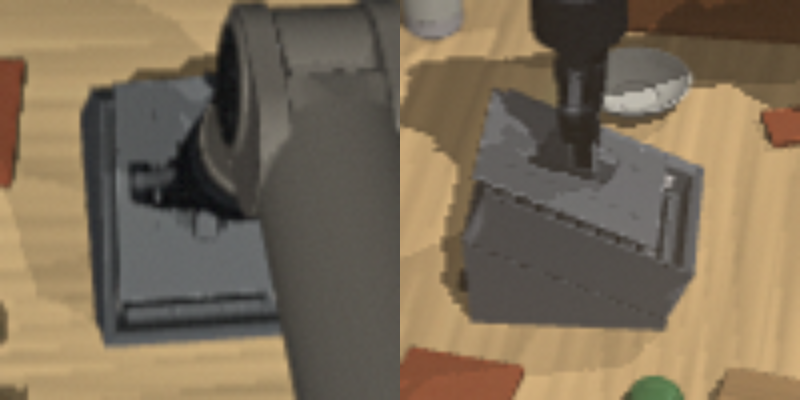

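The cover has pivoted parallel to the slope and sits uphill of its seat. Its front-left corner is at top px (340,190) and side px (262,184). Its back-left corner is at top px (339,135) and side px (219,165).

```bash
python3 - <<'E'
from h import *
T=np.array([[120,300],[115,82]])/4+[310,115]-.4
S=np.array([[650,256],[478,181],[668,170]])/4+[100,120]-.4
p=tri(T,S[:2]);print(p.round(1));b=bayR(BY)
print(b.inv().apply(p[:,:3]-B0).round(1))
def onp(n,uv,z):
    o,d=ray(n,uv);N=b.as_matrix()[:,2];q=B0+N*z
    return b.inv().apply(o+d*(((q-o)@N)/(d@N))[:,None]-B0).round(1)
for z in(30,34,38):print(z,onp('top',T,z).tolist(),onp('side',S,z).tolist())
E
```

```text
[[ 554.5 -107.6   71.3    6.1]
 [ 693.4  -97.   143.8    3. ]]
[[-57.1  56.9  21.9]
 [ 99.7  58.3  28.8]]
30 [[-57.7, 57.9, 30.0], [101.5, 58.6, 30.0]] [[-51.2, 67.9, 30.0], [98.4, 59.4, 30.0], [-57.8, -48.3, 30.0]]
34 [[-56.4, 58.5, 34.0], [102.3, 59.1, 34.0]] [[-49.8, 72.8, 34.0], [99.1, 64.3, 34.0], [-56.4, -42.9, 34.0]]
38 [[-55.1, 59.0, 38.0], [103.0, 59.7, 38.0]] [[-48.5, 77.7, 38.0], [99.8, 69.3, 38.0], [-55.0, -37.5, 38.0]]
```

Call:
apply_moves(moves=[[0.012,-0.002,0,-0.004,0],[0.012,-0.002,0,-0.004,0],[0.012,-0.008,0,-0.001,0],[0.012,-0.015,-0.001,0.003,0],[0.012,-0.022,-0.001,0.006,0],[0.012,-0.022,-0.001,0.006,0],[0.012,-0.022,-0.001,0.006,0],[0.012,-0.022,-0.001,0.006,0]])

```text
time: 8.0
eef_pos: [595.2, -160.9, 133.5]
tool_rot: [0.999, 0.035, 0.0, 0.0]
wrist_force: [-0.5, 0.5, -1.6]
grip_width: 0.179
grasp_force: 32.4
```

```bash
python3 - <<'E'
from h import *
a=cams.capture('top')[:,:,::-1];b=cams.capture('side')[:,:,::-1]
go([616,-160.6,139.3],3.8)
cv2.imwrite('pics/k.png',np.hstack([cv2.resize(a[115:215,310:410],None,fx=4,fy=4,interpolation=2),cv2.resize(b[120:220,200:300],None,fx=4,fy=4,interpolation=2)]))
E
```

```text
t 8.1 pos [ 595.3 -160.9  133.5] yaw 4.0 shift m [ 0.0207  0.0012 -0.0058] turn 0.2 F [-0.1  0.4 -1.8]
```

View pics/k.png

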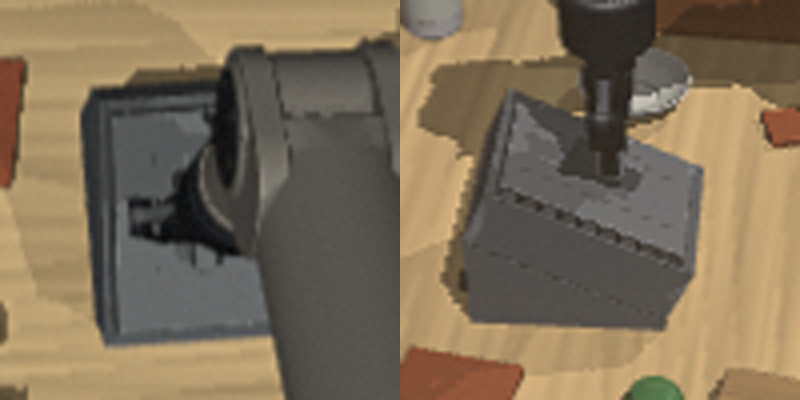

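The cover is just above the opening and nearly centred. In the top view its front-left corner is at about (339,198) and its back-left at (338,143).

```bash
python3 - <<'E'
from h import *
b=bayR(BY)
T=np.array([[118,333],[112,112]])/4+[310,115]-.4
S=np.array([[685,264],[500,186],[693,167],[512,96]])/4+[100,120]-.4
def onp(n,uv,z):
    o,d=ray(n,uv);N=b.as_matrix()[:,2];q=B0+N*z
    return b.inv().apply(o+d*(((q-o)@N)/(d@N))[:,None]-B0).round(1)
for z in(30,34,38):print(z,onp('top',T,z).tolist(),onp('side',S,z).tolist())
E
```

```text
30 [[-82.9, 59.8, 30.0], [80.5, 61.0, 30.0]] [[-81.7, 61.0, 30.0], [80.4, 55.1, 30.0], [-80.0, -65.9, 30.0], [87.1, -62.0, 30.0]]
34 [[-81.5, 60.4, 34.0], [81.4, 61.6, 34.0]] [[-80.2, 65.9, 34.0], [81.2, 60.1, 34.0], [-78.5, -60.4, 34.0], [87.8, -56.5, 34.0]]
38 [[-80.1, 60.9, 38.0], [82.3, 62.1, 38.0]] [[-78.8, 70.8, 38.0], [82.0, 65.0, 38.0], [-77.0, -54.9, 38.0], [88.6, -51.1, 38.0]]
```

Call:
apply_moves(moves=[[0.012,0.001,0,0.002,0],[0.012,0.002,0,0.004,0],[0.012,0.003,0,0.006,0],[0.012,0.0035,0,0.008,0],[0.012,0.0035,0,0.008,0],[0.012,0.0035,0,0.008,0]])

```text
time: 8.7
eef_pos: [598.4, -161.0, 125.3]
tool_rot: [0.999, 0.035, 0.0, 0.0]
wrist_force: [-0.3, -0.4, 0.4]
grip_width: 0.18
grasp_force: 32.5
```

Call:
apply_moves(moves=[[0.012,0.001,0,0.002,0],[0.012,0.0015,0,0.003,0],[0.012,0.002,0,0.004,0],[0.012,0.002,0,0.004,0]])

```text
time: 9.1
eef_pos: [599.8, -161.9, 122.7]
tool_rot: [0.999, 0.034, -0.001, 0.001]
wrist_force: [-4.9, -2.6, 9.0]
grip_width: 0.179
grasp_force: 37.7
```

```bash
python3 -c "
from h import *
s=sensors.read_state();print(bayR(BY).inv().apply(s['eef_pos']-np.array([0,0,9.5])-B0))
go(s['eef_pos'],3.8)"
```

```text
[-1.77707335 -0.24007464 42.32885122]
t 9.1 pos [ 599.8 -161.9  122.7] yaw 3.9 shift m [0. 0. 0.] turn 0.1 F [-4.9 -2.6  9. ]
```

It meets the chamfer, and the side force points to -y, so I ease right by 1.5 mm.

Call:
apply_moves(moves=[[0.012,0,0.001,-0.001,0],[0.012,0,0.002,-0.001,0],[0.012,0,0.002,0,0],[0.012,0.0005,0.002,0.001,0],[0.012,0.0005,0.002,0.001,0]])

```text
time: 9.6
eef_pos: [601.1, -162.4, 119.8]
tool_rot: [0.999, 0.035, 0.0, -0.0]
wrist_force: [0.4, -0.3, -1.6]
grip_width: 0.176
grasp_force: 32.7
```

```bash
python3 - <<'E'
from h import *
a=cams.capture('top')[:,:,::-1];b=cams.capture('side')[:,:,::-1]
s=sensors.read_state();print(bayR(BY).inv().apply(s['eef_pos']-np.array([0,0,9.5])-B0),bayR(BY).inv().apply(s['wrist_force']+[0,0,1.8]),bayR(BY).inv().apply(s['wrist_torque']))
cv2.imwrite('pics/l.png',np.hstack([cv2.resize(a[130:210,325:395],None,fx=5.7,fy=5.7,interpolation=2),cv2.resize(b[135:215,210:280],None,fx=5.7,fy=5.7,interpolation=2)]))
E
```

```text
[-1.7456325  -0.84820662 39.33325396] [ 0.52449186 -0.62868679 -0.55667971] [-0.20785504  0.01288299  0.03090914]
```

View pics/l.png

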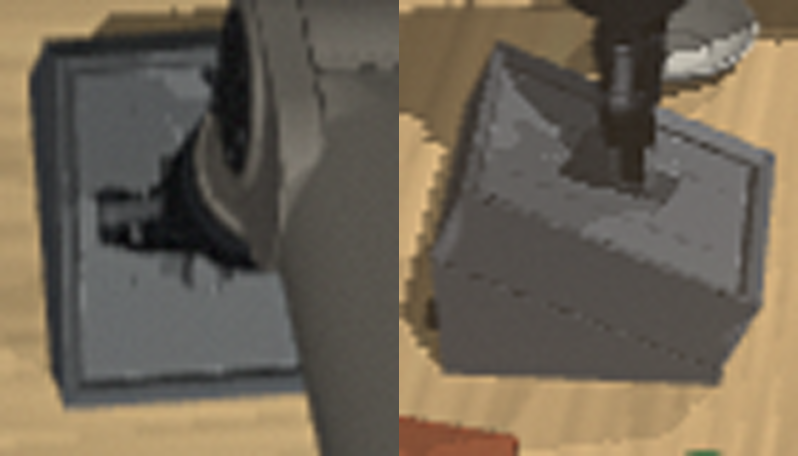

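It has dropped into the opening. The rim shows evenly all round and the contact force is gone. Now I lower it on to the noses.

Call:
apply_moves(moves=[[0.012,0.001,0,0.0015,0],[0.012,0.0015,0,0.003,0],[0.012,0.002,0,0.0045,0],[0.012,0.0025,0,0.0055,0],[0.012,0.0025,0,0.0055,0],[0.012,0.0025,0,0.0055,0]])

```text
time: 10.3
eef_pos: [603.5, -162.4, 114.8]
tool_rot: [0.999, 0.035, 0.0, 0.0]
wrist_force: [0.2, -0.7, -1.8]
grip_width: 0.175
grasp_force: 32.8
```

```bash
python3 -c "
from h import *
s=sensors.read_state();print(bayR(BY).inv().apply(s['eef_pos']-np.array([0,0,9.5])-B0),bayR(BY).inv().apply(s['wrist_force']+[0,0,1.8]))"
```

```text
[-1.75318902 -0.97214983 33.60748361] [ 0.10118139 -0.71467062 -0.06184016]
```

Call:
apply_moves(moves=[[0.012,0.0005,0,0.001,0],[0.012,0.001,0,0.002,0],[0.012,0.0015,0,0.003,0],[0.012,0.0015,0,0.003,0],[0.012,0.0015,0,0.003,0]])

```text
time: 10.8
eef_pos: [604.2, -162.8, 113.9]
tool_rot: [0.999, 0.034, -0.001, 0.001]
wrist_force: [-6.0, -0.8, 11.8]
grip_width: 0.177
grasp_force: 34.7
```

It now rests on the noses. I release it and rise.

Call:
apply_moves(moves=[[0.012,-0.001,0,-0.0025,0],[0.034,-0.001,0,-0.0025,0],[0.034,-0.001,0,-0.0025,0],[0.034,-0.001,0,-0.0025,0],[0.034,-0.001,0,-0.03,0],[0.034,-0.001,0,-0.07,0],[0.0,-0.001,0,-0.09,0],[0.0,-0.001,0,-0.09,0],[0.0,-0.001,0,-0.09,0],[0.0,-0.001,0,-0.09,0]])

```text
time: 11.8
eef_pos: [603.0, -162.1, 200.1]
tool_rot: [0.999, 0.035, -0.001, -0.0]
wrist_force: [-0.0, -0.3, 0.6]
grip_width: -0.003
grasp_force: 0.0
```

```bash
python3 - <<'E'
from h import *
a=cams.capture('top')[:,:,::-1];b=cams.capture('side')[:,:,::-1]
cv2.imwrite('pics/m.png',np.hstack([cv2.resize(a[130:210,325:395],None,fx=5.7,fy=5.7,interpolation=2),cv2.resize(b[135:215,210:280],None,fx=5.7,fy=5.7,interpolation=2)]))
b=bayR(BY)
s=sensors.read_state();print(s['grip_width'])
for x,y in((-52,-38),(-52,38),(54,-38),(54,38)):
    P=b.apply([x,y,17+8])+B0; tip=P-b.apply([0,0,0])-R.from_euler('z',BY).apply([11,0,0])   # uphill tip edge 8 mm above plate
    go(tip+[0,0,17],3.8)
E
```

```text
-0.000240939255700418
t 11.9 pos [ 603.1 -162.1  200.1] yaw 4.0 shift m [-0.0523  0.0372  0.1069] turn 0.2 F [0.8 0.2 0.3]
t 11.9 pos [ 603.1 -162.1  200.1] yaw 4.0 shift m [-0.052  -0.0388  0.107 ] turn 0.2 F [0.8 0.2 0.3]
t 11.9 pos [ 603.1 -162.1  200.1] yaw 4.0 shift m [0.0436 0.0376 0.0619] turn 0.2 F [0.8 0.2 0.3]
t 11.9 pos [ 603.1 -162.1  200.1] yaw 4.0 shift m [ 0.0439 -0.0384  0.0619] turn 0.2 F [0.8 0.2 0.3]
```

View pics/m.png

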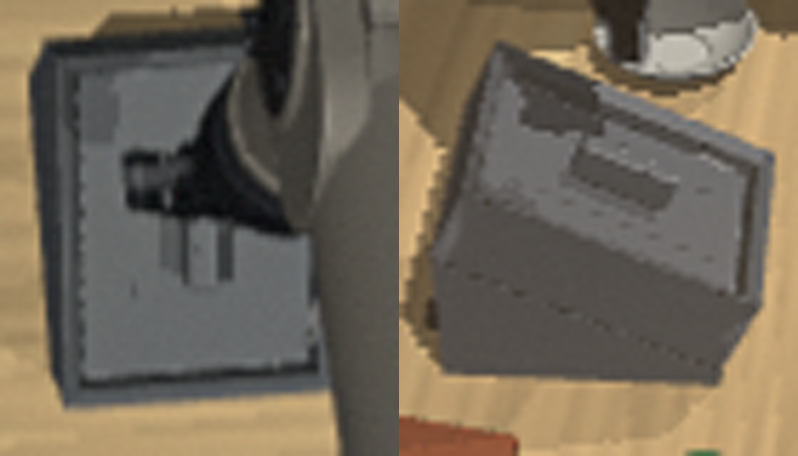

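The cover lies squarely in the tray. Now I press the corners, starting with the front-right at clip0.

Call:
apply_moves(moves=[[0,-0.026,0.018,0,0],[0,-0.052,0.037,0.02,0],[0,-0.052,0.037,0.06,0],[0,-0.052,0.037,0.09,0],[0,-0.052,0.037,0.107,0],[0,-0.052,0.037,0.107,0],[0,-0.052,0.037,0.107,0]])

```text
time: 12.6
eef_pos: [554.6, -202.6, 94.5]
tool_rot: [0.999, 0.035, -0.0, -0.0]
wrist_force: [0.8, -0.1, -0.7]
grip_width: -0.004
grasp_force: 0.0
```

Call:
apply_moves(moves=[[0,0.001,0,0.002,0],[0,0.002,0,0.005,0],[0,0.003,0,0.007,0],[0,0.004,0,0.009,0],[0,0.005,0,0.011,0],[0,0.005,0,0.011,0]])

```text
time: 13.2
eef_pos: [559.7, -202.4, 84.0]
tool_rot: [0.999, 0.035, -0.0, 0.0]
wrist_force: [-1.0, 0.7, 2.5]
grip_width: -0.003
grasp_force: 1.3
```

Call:
apply_moves(moves=[[0,0.001,0,0.002,0],[0,0.002,0,0.004,0],[0,0.003,0,0.006,0],[0,0.003,0,0.007,0],[0,0.003,0,0.007,0]])

```text
time: 13.7
eef_pos: [562.9, -202.2, 77.3]
tool_rot: [0.999, 0.035, 0.0, 0.0]
wrist_force: [-0.7, 0.4, 6.4]
grip_width: 0.003
grasp_force: 2.9
```

Call:
apply_moves(moves=[[0,0.001,0,0.002,0],[0,0.002,0,0.004,0],[0,0.002,0,0.004,0]])

```text
time: 14.0
eef_pos: [563.5, -202.1, 76.4]
tool_rot: [0.999, 0.035, -0.002, 0.001]
wrist_force: [-12.8, 1.8, 29.2]
grip_width: -0.004
grasp_force: 15.3
```

Call:
apply_moves(moves=[[0,0.001,0,0.002,0],[0,0.002,0,0.004,0],[0,0.002,0,0.004,0]])

```text
time: 14.3
eef_pos: [564.0, -202.1, 75.6]
tool_rot: [0.999, 0.034, -0.004, 0.001]
wrist_force: [-23.8, 4.5, 52.5]
grip_width: -0.004
grasp_force: 27.8
```

```bash
python3 -c "
from h import *
s=sensors.read_state();Q=R.from_quat(s['tool_rot']);b=bayR(BY)
for dx in(-11,0,11):print(b.inv().apply(s['eef_pos']+Q.apply([dx,0,17])-B0).round(1))"
```

```text
[-69.7 -38.   13.8]
[-59.7 -38.    9.1]
[-49.8 -37.9   4.3]
```

Clip0 is home: the tip is at tray z 4.3, which is the plate top when seated. Next is the front-left, clip1.

Call:
apply_moves(moves=[[0,-0.007,0,-0.03,0],[0,-0.007,0,-0.06,0],[0,-0.007,-0.038,-0.06,0],[0,-0.007,-0.076,-0.06,0],[0,-0.007,-0.076,-0.03,0],[0,-0.007,-0.076,-0.018,0],[0,-0.007,-0.076,-0.018,0],[0,-0.006,-0.076,-0.015,0],[0,-0.005,-0.076,-0.013,0],[0,-0.005,-0.076,-0.011,0],[0,-0.005,-0.076,-0.011,0]])

```text
time: 15.4
eef_pos: [556.0, -128.7, 81.0]
tool_rot: [0.999, 0.034, -0.001, 0.001]
wrist_force: [-3.9, -2.0, 5.6]
grip_width: 0.001
grasp_force: 3.6
```

Call:
apply_moves(moves=[[0,0.001,0,0.002,0],[0,0.001,0,0.003,0],[0,0.002,0,0.004,0],[0,0.002,0,0.004,0]])

```text
time: 15.8
eef_pos: [559.0, -127.5, 76.6]
tool_rot: [0.999, 0.034, 0.0, 0.001]
wrist_force: [-0.6, -0.5, 4.2]
grip_width: 0.001
grasp_force: 2.5
```

Call:
apply_moves(moves=[[0,0.001,0,0.002,0],[0,0.001,0,0.003,0],[0,0.001,0,0.003,0]])

```text
time: 16.1
eef_pos: [559.5, -127.5, 75.5]
tool_rot: [0.999, 0.034, -0.0, 0.001]
wrist_force: [-7.7, -1.5, 20.0]
grip_width: -0.001
grasp_force: 10.5
```

```bash
cat >>h.py <<'E'
def tip():
    s=sensors.read_state();Q=R.from_quat(s['tool_rot']);b=bayR(BY)
    print(b.inv().apply(s['eef_pos']+Q.apply([11,0,17])-B0).round(1),b.inv().apply(s['wrist_force']).round(1))
E
python3 -c "
from h import *
tip()"
```

```text
[-49.2  36.7   4.1] [ 1.4 -1.  21.5]
```

Clip1 is home (4.1). Next is the back-left, clip3.

Call:
apply_moves(moves=[[0,0.001,0,0.002,0],[0,0.001,0,0.002,0],[0,0,0,-0.04,0],[0,0,0,-0.09,0],[0,0.042,0,-0.1,0],[0,0.084,0,-0.1,0],[0,0.084,0,-0.08,0],[0,0.084,0,-0.063,0],[0,0.084,0,-0.063,0],[0,0.086,0,-0.06,0],[0,0.087,0,-0.057,0],[0,0.087,0,-0.057,0]])

```text
time: 17.3
eef_pos: [646.2, -120.4, 130.1]
tool_rot: [0.999, 0.035, 0.0, 0.0]
wrist_force: [-0.2, -0.3, 0.4]
grip_width: 0.002
grasp_force: 0.0
```

```bash
python3 -c "
from h import *
tip()"
```

```text
[52.6 38.2 16.8] [-0.  -0.3  0.4]
```

Free at 16.8, so I press about 13 mm along the normal in parts.

Call:
apply_moves(moves=[[0,0.001,0,0.002,0],[0,0.002,0,0.004,0],[0,0.003,0,0.006,0],[0,0.004,0,0.008,0],[0,0.004,0,0.009,0],[0,0.004,0,0.009,0]])

```text
time: 17.9
eef_pos: [649.7, -120.5, 124.7]
tool_rot: [0.999, 0.034, -0.001, 0.001]
wrist_force: [-8.6, -0.9, 18.8]
grip_width: -0.002
grasp_force: 10.4
```

Call:
apply_moves(moves=[[0,0.001,0,0.002,0],[0,0.001,0,0.003,0],[0,0.0015,0,0.004,0],[0,0.0015,0,0.004,0]])

```text
time: 18.3
eef_pos: [651.7, -119.9, 116.6]
tool_rot: [0.999, 0.035, 0.0, 0.0]
wrist_force: [-0.7, -0.6, 2.2]
grip_width: -0.001
grasp_force: 1.1
```

```bash
python3 -c "
from h import *
tip()"
```

```text
[52.  38.3  2.3] [ 0.2 -0.5  2.3]
```

Call:
apply_moves(moves=[[0,0.001,0,0.002,0],[0,0.0015,0,0.004,0],[0,0.002,0,0.005,0],[0,0.002,0,0.005,0]])

```text
time: 18.7
eef_pos: [652.2, -119.9, 116.1]
tool_rot: [0.999, 0.034, -0.002, 0.001]
wrist_force: [-14.5, -0.3, 26.7]
grip_width: 0.003
grasp_force: 14.7
```

```bash
python3 -c "
from h import *
tip()"
```

```text
[52.1 38.3  1.6] [-1.8  0.7 30.3]
```

Clip3 is home against the ledge. The last one is the back-right, clip2.

Call:
apply_moves(moves=[[0,-0.0075,0,-0.03,0],[0,-0.0075,0,-0.07,0],[0,-0.0075,0.038,-0.07,0],[0,-0.0075,0.076,-0.07,0],[0,-0.0075,0.076,-0.03,0],[0,-0.0075,0.076,-0.018,0],[0,-0.0075,0.076,-0.018,0],[0,-0.005,0.076,-0.013,0],[0,-0.004,0.076,-0.009,0],[0,-0.004,0.076,-0.009,0]])

```text
time: 19.7
eef_pos: [655.6, -194.8, 121.3]
tool_rot: [0.999, 0.036, 0.0, -0.0]
wrist_force: [-0.3, 0.3, 0.3]
grip_width: -0.0
grasp_force: 0.0
```

Call:
apply_moves(moves=[[0,0.001,0,0.002,0],[0,0.001,0,0.003,0],[0,0.0015,0,0.004,0],[0,0.0015,0,0.004,0]])

```text
time: 20.1
eef_pos: [656.4, -195.7, 116.8]
tool_rot: [0.999, 0.035, -0.0, 0.0]
wrist_force: [0.2, 0.6, 0.7]
grip_width: 0.003
grasp_force: 0.0
```

```bash
python3 -c "
from h import *
tip()"
```

```text
[ 51.7 -37.7   2.5] [0.5 0.6 0.5]
```

Call:
apply_moves(moves=[[0,0.001,0,0.002,0],[0,0.0015,0,0.004,0],[0,0.002,0,0.006,0],[0,0.002,0,0.006,0]])

```text
time: 20.5
eef_pos: [657.0, -195.8, 116.0]
tool_rot: [0.999, 0.034, -0.002, 0.001]
wrist_force: [-13.6, 1.6, 26.2]
grip_width: -0.002
grasp_force: 14.5
```

```bash
python3 -c "
from h import *
tip()"
```

```text
[ 51.8 -37.8   1.6] [-1.2  2.5 29.4]
```

All four seem home. The earlier front readings were high because the plate was still tilted, so I recheck the front corners lightly.

Call:
apply_moves(moves=[[0,0,0,-0.04,0],[0,-0.035,0,-0.04,0],[0,-0.07,0,-0.03,0],[0,-0.0975,0,-0.01,0],[0,-0.0975,0,0.02,0],[0,-0.0975,0,0.033,0],[0,-0.0955,0,0.037,0],[0,-0.0945,0,0.04,0],[0,-0.0935,0,0.042,0],[0,-0.0935,0,0.042,0]])

```text
time: 21.5
eef_pos: [562.7, -202.0, 71.9]
tool_rot: [0.999, 0.035, -0.004, 0.001]
wrist_force: [-15.0, 2.3, 22.3]
grip_width: -0.001
grasp_force: 13.4
```

```bash
python3 -c "
from h import *
tip()"
```

```text
[-52.5 -37.7   1.5] [-4.   3.3 26.5]
```

Front-right is at 1.5, level with the back corners. Now the front-left.

Call:
apply_moves(moves=[[0,-0.003,0,-0.03,0],[0,-0.003,0,-0.05,0],[0,-0.003,-0.038,-0.05,0],[0,-0.003,-0.076,-0.05,0],[0,-0.003,-0.076,-0.02,0],[0,-0.003,-0.076,-0.009,0],[0,-0.002,-0.076,-0.005,0],[0,-0.001,-0.076,-0.002,0],[0,0,-0.076,0,0],[0,0,-0.076,0,0]])

```text
time: 22.5
eef_pos: [558.3, -127.0, 72.2]
tool_rot: [0.999, 0.034, -0.003, 0.001]
wrist_force: [-13.4, 0.4, 24.2]
grip_width: -0.001
grasp_force: 14.0
```

```bash
python3 -c "
from h import *
tip()"
```

```text
[-51.9  37.3   1.6] [-1.9  1.3 27.5]
```

Call:
apply_moves(moves=[[0,-0.003,0,-0.03,0],[0,-0.003,0,-0.08,0],[0,-0.003,0,-0.13,0],[0,-0.02,0,-0.18,0],[0,-0.05,-0.05,-0.22,0],[0,-0.05,-0.1,-0.22,0],[0,-0.05,-0.15,-0.22,0],[0,-0.05,-0.2,-0.22,0],[0,-0.05,-0.2,-0.22,0],[0,-0.05,-0.2,-0.22,0]])

```text
time: 23.5
eef_pos: [496.4, 73.1, 290.4]
tool_rot: [0.999, 0.038, 0.001, -0.0]
wrist_force: [-0.3, -0.2, -0.1]
grip_width: -0.002
grasp_force: 0.0
```

```bash
python3 - <<'E'
from h import *
a=cams.capture('top')[:,:,::-1];b=cams.capture('side')[:,:,::-1]
print(sensors.read_state()['wrist_force'],sensors.read_state()['eef_pos'])
cv2.imwrite('pics/n.png',np.hstack([cv2.resize(a[130:210,325:395],None,fx=5.7,fy=5.7,interpolation=2),cv2.resize(b[135:215,210:280],None,fx=5.7,fy=5.7,interpolation=2)]))
E
```

```text
[-0.76221428 -1.34113405  1.08851612] [496.82932967  68.55155197 289.45134595]
```

View pics/n.png

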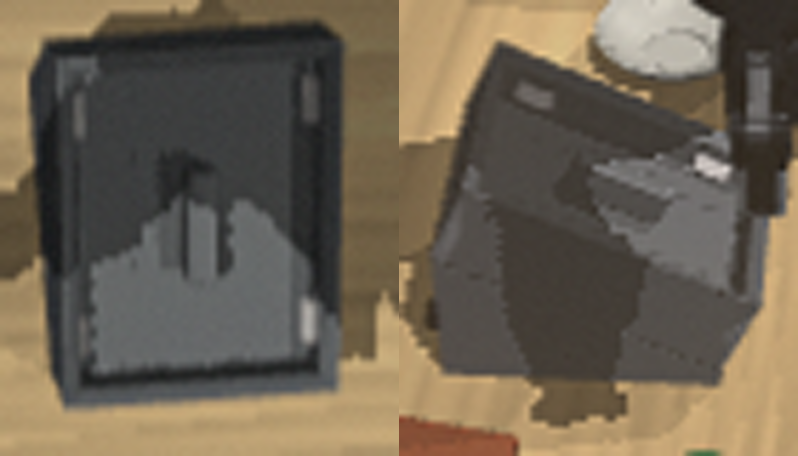

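The cover lies flat and deep in the tray with the white clips above its edge. All four corners read 1.5 to 1.6 mm, so they are level, and the arm is clear.

```bash
python3 -c "
from workcell import workorder
print(workorder.finish_job())"
```

```text
the job is handed in; nothing more can be done
None
```

The battery cover is in the tray, rib outward, pressed home corner by corner behind all four clips; the hardest push was about 60 N, the arm is clear, and the job was handed in at about 24 s with no verdict returned.

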